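# Bin the spent tealights and brush out the tumbler

## Robot

A 6-joint arm with a two-finger parallel gripper is mounted at the origin on a cart in front of the work surface, level with it; the furniture and walls round the work are solid. World frame = base frame: x ahead of the robot, y to its left, z up, the work surface at z = 0. Lengths are in m, angles in rad, forces in N, time in s.
With the tool pointing down it reaches from about 0.25 to 0.725 m from the base axis. Payload 4 kg.
Tool frame: the origin (TCP) lies midway between the tips of the shut fingers; the grasp point (between the pads) lies 19 mm behind it; z points along the fingers, y is the line along which they close (so a half turn about z gives the same grasp; the last joint's range is limited). The gripper opens to 85 mm and grips with 20 to 120 N. Pads are 22 mm wide; open, the fingers measure 114 mm over their backs; the gripper's body (76 mm by 85 mm) begins 54 mm behind the grasp point. The pads swing forward as they close: fully open they stand 13 mm farther back than shut.
Start: joints at [-1.328, 0.241, 0.005, 1.335, 0, 1.571], TCP at [0.12, -0.485, 0.231] pointing down, gripper open.
Joint ranges: [-2.72, 2.72], [-1.05, 1.87], [-1.09, 1.28], [-1.99, 2.15], [-1.42, 1.44], [-3.14, 3.14]. Speed limits (rad/s): [2.79, 2.79, 3.14, 3.14, 3.14, 3.14].

## Interface

Orientations are given as a unit quaternion [x, y, z, w].
In Python, from workcell import bot gives the robot as it stands. The module is installed in compiled form; this text tells all that it offers.
- The arm moves only by the tool drive_tool, never from a script. Its arguments are lists of equal length, an entry for each row: "slide": the shift along the tool's x, y, z scaled (see below), a list of three; "rotation": the turn, a rotation vector about the tool's x, y, z scaled (see below), a list of three. A call has exactly 8 rows; each row is the pose to reach, as a shift and turn from the pose commanded when the call began, along the tool's axes at that moment; what a row does not reach only later rows make up. The controller multiplies each number of a shift by 250 mm and each number of a turn by 0.5 rad. A row lasts 1/8 s, in which the tool goes at most 62.5 mm and 10.7 degrees, less where a joint would pass 70% of its speed; a pose out of reach is approached as far as the arm can. A call with a number of a shift or a turn outside -1 to 1 is refused whole. A call with a gripper value outside its range is refused whole. "gripper" is the opening, from 0 (shut) to 1 (fully open), set as the call begins (left out, the last holds). The fingers move at their own pace and stop on an object; the grip force is fixed at half the most. Time passes only in rows, so rows that repeat a pose let the fingers close, or fill a call up. It gives the time, the measured TCP pose, the force, the opening and the grip force at its end, in the units of the state.
- bot.get_obs(): the state, without advancing time (a new reading comes with each control period).
- bot.camera(name): name is "scene" or "top" or "wrist"; returns a dict with "image" (400x640x3 uint8, red, green, blue), "z_map" (400x640 float32, m along the optical axis (not along the pixel's ray), 0 where there is no reading), "camera_matrix" (3x3 intrinsics, pixels), "xyz" and "orientation" of the camera in the world. Camera axes: x right, y up, looking along -z (the intrinsics and any distortion apply to the point x, -y, -z); pixel columns grow to the right and rows downward; lengths in m; the calibration is good to about 2 mm. The wrist camera is an equidistant fisheye: a pixel r from the principal point sees the ray r / f radians off the axis. A picture is of the moment at which its call begins.
- bot.job_done(): hands the job in; it is judged then, once.
The state is a dict: "clock": time; "joint_pos": joint angles; "joint_vel": joint speeds; "tau": joint torques, N m; "eef_pos": TCP position; "tool_rot": TCP orientation; "ft_force": force on the tool from outside, world axes, zero at the start; "ft_torque": the same for the moment, N m; "grip_width": finger opening in m; "grasp_force": force on a finger pad.
Only numpy, scipy, OpenCV 4.12 (cv2) and the standard library are available. Lean on these libraries where they do the work, as an engineer would, in place of code of your own. Each camera call takes 0.05 s, during which the arm holds its last target. There are 200 camera calls.

## Task

Clear up after the candle demonstration: first put every spent cream-coloured tealight on the bin's hopper tray and work the bin's lid by its lever only, holding it fully down until they have slid in and then letting the lid shut. Once all are in the bin, take the brush from its stand, brush out the standing tumbler with three full strokes, each down to the bottom and back up to the rim, and hang the brush upright in its stand again. The fresh red tealight and everything else stay where they are, and the tumbler stays standing.

Things in the scene. Friction and masses are not known exactly. Their poses are not given: they have to be found in the camera images.
- bin: Hand-operated waste bin, green sheet metal, fixed to the table. Origin: centre of its underside on the table; +z up, its long axis is y: the hopper tray is on its -y end, the lever on its +y end. Box 134 (x) x 130 (y) mm, 115 mm high, closed on top by a white lid 140 mm above the table.
- chute_mid (a point): Middle of the upper face of the aluminium hopper tray on the bin's -y end, 135 mm above the table: a slippery ramp 126 mm wide inside, 150 mm long, rising at 30 degrees towards the bin's -y, rims 16 mm. Tealights let go on it slide down to the lid's lip, about 65 mm below on the slope, and into the bin within 0.5 s when the lid is raised. It takes four at a time.
- lever (a joint): Angle of the lever and lid, which are one rocker on a hinge across the bin's +y top edge: 0 lid shut (lever tilted up), 0.5 rad lid fully raised (lever down, at its stop). A spring shuts it when released; holding it fully down takes 6 to 7 N at the pad.
- lever_pad (a point): Centre of the upper face of the lever's orange pad (46 x 36 mm), 73 mm beyond the hinge on the bin's +y side; 156 mm above the table when the lid is shut and about 40 mm lower (and 9 mm farther out) when fully pressed. Press it straight down from above.
- lid: White lid panel, part of the same rocker. Its frame lies on the hinge line (118 mm above the table); the panel covers the bin from there towards the bin's -y and ends in a lip, which shuts off the hopper tray 138 mm from the hinge. Not to be touched by hand.
- tumbler: Ribbed pale-green glass tumbler, loose, standing on the table: origin at the centre of its underside, z up. 97 mm high, 69 mm across the rim, inside about 56 mm across at the rim and 48 mm at the bottom; floor 4 mm thick.
- brush_tip (a point): Lower end of the bottle brush, on its axis. White bristle head 85 mm long and 38 mm across (flexible; stiff core 26 mm), stem, blue guard disc 64 mm across with its underside 112 mm above this tip, wooden handle above it.
- brush_grip (a point): Where to hold the brush: on the axis of its wooden handle (22 mm thick, from 117 to 212 mm above the tip), 170 mm above the tip; z along the brush, away from the bristles. 70 g. At the start the brush hangs upright in its stand, tip 10 mm above the table.
- stand_hole (a point): Centre of the 42 mm round hole in the top plate of the grey brush stand (fixed; plate 94 x 90 mm, its upper face, where this point lies, 122 mm above the table). The brush hangs in it, bristles down, with its blue guard disc lying on the plate.
- brass_cup: Brass cup, 63 mm, 46 mm high; bystander. Origin centre of underside.
- red_mid (a point): Centre of the fresh red tealight (red wax, 38 mm across, 19 mm high), half-way up, standing among the spent ones; it stays.
- spent_0_mid (a point): Centre, half-way up (8 mm), of a spent cream-coloured tealight in its aluminium cup, 38 mm across, 17 mm high, 15 g, standing on the table. Three to five of the five are present.
- spent_1_mid (a point): Centre, half-way up (8 mm), of a spent cream-coloured tealight in its aluminium cup, 38 mm across, 17 mm high, 15 g, standing on the table. Three to five of the five are present.
- spent_2_mid (a point): Centre, half-way up (8 mm), of a spent cream-coloured tealight in its aluminium cup, 38 mm across, 17 mm high, 15 g, standing on the table. Three to five of the five are present.
- spent_3_mid (a point): Centre, half-way up (8 mm), of a spent cream-coloured tealight in its aluminium cup, 38 mm across, 17 mm high, 15 g, standing on the table. Three to five of the five are present.
- spent_4_mid (a point): Centre, half-way up (8 mm), of a spent cream-coloured tealight in its aluminium cup, 38 mm across, 17 mm high, 15 g, standing on the table. Three to five of the five are present.
- brush: Bottle brush as a whole: origin at its tip, z along it towards the handle.
Things that resemble listed ones, but are neither listed nor needed, are in the scene too. What is shaped like the part that bears spent_3_mid but purple is not meant. Leave any purple look-alike of the part that bears spent_1_mid alone.

How it is judged:
On the way, in this order (a step that is already met when the one before it is completed fails the run):
1. the lid is held fully raised by its lever (value of joint lever above 0.4 rad), for 0.5 s.
2. all spent tealights are in the bin and the lid is shut again (z of each of spent_0_mid, spent_1_mid, spent_2_mid, spent_3_mid, spent_4_mid in the frame of bin below 0.09 m and y of spent_0_mid in the frame of bin between -0.066 and 0.066 m and x of spent_0_mid in the frame of bin between -0.068 and 0.068 m and y of spent_1_mid in the frame of bin between -0.066 and 0.066 m and x of spent_1_mid in the frame of bin between -0.068 and 0.068 m and y of spent_2_mid in the frame of bin between -0.066 and 0.066 m and x of spent_2_mid in the frame of bin between -0.068 and 0.068 m and y of spent_3_mid in the frame of bin between -0.066 and 0.066 m and x of spent_3_mid in the frame of bin between -0.068 and 0.068 m and y of spent_4_mid in the frame of bin between -0.066 and 0.066 m and x of spent_4_mid in the frame of bin between -0.068 and 0.068 m and value of joint lever below 0.06 rad), for 0.3 s.
3. stroke 1: brush down to the bottom of the tumbler (z of brush_tip in the frame of tumbler below 0.028 m and horizontal distance between brush_tip and tumbler below 0.03 m), for 0.1 s.
4. stroke 1: brush back up to the rim (z of brush_tip in the frame of tumbler above 0.065 m and horizontal distance between brush_tip and tumbler below 0.04 m), for 0.1 s.
5. stroke 2: brush down to the bottom of the tumbler (all of step 3), for 0.1 s.
6. stroke 2: brush back up to the rim (all of step 4), for 0.1 s.
7. stroke 3: brush down to the bottom of the tumbler (all of step 5), for 0.1 s.
8. stroke 3: brush back up to the rim (all of step 6), for 0.1 s.
At the end, for the whole second after the job is handed in: All spent tealights lie inside the bin and its lid is shut (lever within 0.06 rad of rest); the brush hangs upright (within 0.15 rad) and still in its stand, guard disc on the plate, within 20 mm of the hole's centre; the tumbler stands upright on the table and the red tealight is on the table (all of step 2 and horizontal distance between brush_tip and stand_hole below 0.02 m and angle between brush_grip's own z axis and vertical below 0.15 rad and z of brush_tip in the frame of stand_hole between -0.118 and -0.1 m and linear speed of each of brush, tumbler below 0.03 m/s and angle between tumbler's own z axis and vertical below 0.1 rad and height (world z) of tumbler below 0.01 m and height (world z) of red_mid between -0.01 and 0.02 m); the robot touches nothing.
It fails at once if the lid is pushed or prised by the fingers instead of by its lever (contact force between the fingers and lid above 3 N).
It fails at once if the tumbler is tipped over (angle between tumbler's own z axis and vertical above 0.6 rad).
It fails at once if the red tealight is picked up (height (world z) of red_mid above 0.06 m).
It fails at once if the brass cup is pushed away (distance of brass_cup from where it was at the start of the episode above 0.04 m).
Of spent_0, spent_1, spent_2, spent_3, spent_4 only 3 to 5 are there at a start; the rules pass over those that are not, and their reading is None.
At some moment in a run one of spent_0, spent_1, spent_2, spent_3, spent_4 may be knocked a few centimetres aside while the robot is not near it.
It also fails if it takes over 210 s, if anything falls off the work surface, if the arm or the gripper's body presses on something with over 40 N, if the wrist force passes 120 N, or if a joint passes its speed limit or range.

## Working session

There is one attempt and no reset: what is moved stays moved. The work goes in short steps, Python scripts to look and compute and a tool call to move; the robot and the scene stay as the last step left them, time stands still between calls to the robot, and variables do not carry over. Pictures are saved under pics/ and viewed, at most 14 in all, crops included, and the job is handed in when it is done.

Besides the shell and the picture viewer there is one more tool, called after "Request:" by a JSON object that holds its "name" and its "arguments". drive_tool: Moves the arm, as the interface text tells. Shifts and turns lie within -1 to 1; 1 stands for 250 mm of shift or 0.5 rad of turn. Its arguments: {"type":"object","properties":{"slide":{"type":"array","items":{"type":"array","items":{"type":"number"}}},"rotation":{"type":"array","items":{"type":"array","items":{"type":"number"}}},"gripper":{"type":"number"}},"required":["slide","rotation"]}

```bash
mkdir -p pics
cat > h.py <<'E'
import numpy as np, cv2
from workcell import bot
from scipy.spatial.transform import Rotation as R
def cam(n):
    c=bot.camera(n); c['n']=n; return c
def save(c,f): cv2.imwrite('pics/'+f,c['image'][:,:,::-1])
def rays(c,uv):
    uv=np.atleast_2d(np.float64(uv)); K=c['camera_matrix']
    x=(uv[:,0]-K[0,2])/K[0,0]; y=(uv[:,1]-K[1,2])/K[1,1]
    if c['n']=='wrist':
        r=np.hypot(x,y)+1e-12; d=np.c_[np.sin(r)*x/r,-np.sin(r)*y/r,-np.cos(r)]
    else: d=np.c_[x,-y,-np.ones_like(x)]
    return R.from_quat(c['orientation']).apply(d)
def plane(c,uv,z):
    d=rays(c,uv); o=np.array(c['xyz']); return o+d*((z-o[2])/d[:,2])[:,None]
def depth(c,uv):
    uv=np.atleast_2d(np.int32(np.round(uv))); z=c['z_map'][uv[:,1],uv[:,0]]
    d=rays(c,uv); f=R.from_quat(c['orientation']).apply([0,0,-1]); return np.array(c['xyz'])+d*(z/(d@f))[:,None]
E
python3 - <<'E'
from h import *
np.set_printoptions(precision=4,suppress=True)
for n in ('scene','top','wrist'):
    c=cam(n); save(c,n+'0.png'); print(n,c['xyz'],c['orientation'],c['camera_matrix'][0],c['camera_matrix'][1], (c['z_map']>0).mean())
o=bot.get_obs(); print({k:np.round(v,3) for k,v in o.items()})
E
```

```text
scene [ 0.1281 -0.6851  0.8214] [ 0.3816 -0.1085 -0.2597  0.8804] [392.0807   0.     315.7129] [  0.     392.0807 198.9065] 0.99608984375
top [ 0.2757 -0.0887  1.3799] [ 0.0721 -0.0539 -0.6987  0.7097] [470.6918   0.     323.7321] [  0.     470.6918 190.3436] 0.9960234375
wrist [ 0.1949 -0.466   0.372 ] [-0.1187  0.0936 -0.609   0.7786] [309.7069   0.     318.4338] [  0.     309.7069 200.6889] 0.995921875
{'clock': np.float64(0.15), 'joint_pos': array([-1.328,  0.241,  0.004,  1.335, -0.   ,  1.571]), 'joint_vel': array([ 0.   , -0.002,  0.006,  0.   , -0.001,  0.   ]), 'tau': array([ -0.001, -37.263,  25.264,   0.012,   0.   ,  -0.   ]), 'eef_pos': array([ 0.12 , -0.485,  0.231]), 'tool_rot': array([ 0.993,  0.121, -0.   , -0.001]), 'ft_force': array([0.142, 0.549, 0.254]), 'ft_torque': array([-0.007,  0.004,  0.023]), 'grasp_force': np.float64(0.0), 'grip_width': np.float64(0.085)}
```

View pics/scene0.png

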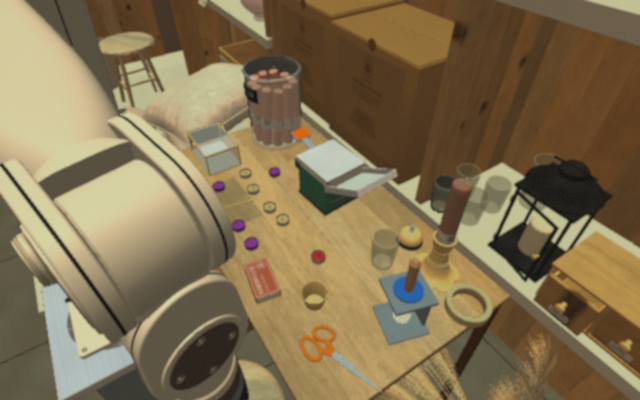

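View pics/top0.png

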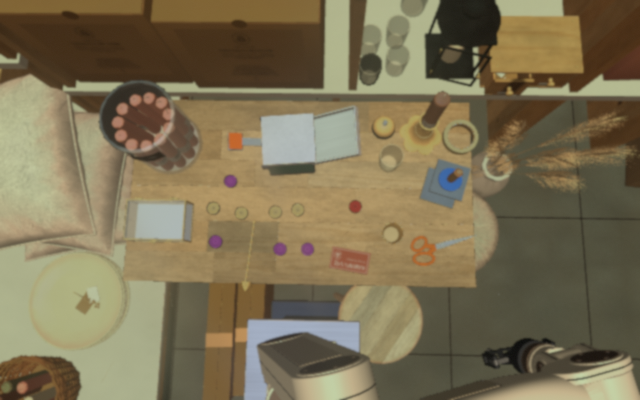

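The scene view shows the green bin at (340,175), with its orange pad at (300,133) and tray at (365,178). Four cream tealights lie at (246,173), (253,188), (269,207) and (283,219), with the red one at (318,256). The tumbler is at (384,248), the brush stand at (408,290) and the cup at (313,295). The top view shows the same layout: pad (235,141), tray (337,135), cream (213..297,210), tumbler (390,157), brush (452,178).

```bash
cat > m.py <<'E'
from h import *
np.set_printoptions(precision=4,suppress=True)
def tri(c1,u1,c2,u2):
    d1=rays(c1,u1)[0];d2=rays(c2,u2)[0];o1=np.array(c1['xyz']);o2=np.array(c2['xyz'])
    t=np.linalg.lstsq(np.c_[d1,-d2],o2-o1,rcond=None)[0]
    a=o1+t[0]*d1;b=o2+t[1]*d2;return (a+b)/2,np.linalg.norm(a-b)
def blobs(c,lo,hi,box,amin=8):
    hsv=cv2.cvtColor(c['image'],cv2.COLOR_RGB2HSV);m=cv2.inRange(hsv,np.array(lo),np.array(hi))
    k=np.zeros_like(m);x0,y0,x1,y1=box;k[y0:y1,x0:x1]=m[y0:y1,x0:x1]
    n,l,s,ce=cv2.connectedComponentsWithStats(k)
    return [(ce[i],s[i]) for i in range(1,n) if s[i][4]>=amin]
E
python3 - <<'E'
from m import *
t=cam('top');s=cam('scene')
for nm,a,b in [('sp',(213,208),(246,173)),('sp',(241,212),(253,188)),('sp',(275.5,211.5),(269,207)),('sp',(297.5,209.5),(283,219)),('red',(355,207),(318,256)),('cup',(391,233),(313,297)),('tumb',(390,157),(384,248))]:
    print(nm,*tri(t,a,s,b),depth(t,a)[0],depth(s,b)[0])
for nm,lo,hi,bt,bs in [('pad',(5,170,150),(17,255,255),(215,125,262,158),(285,120,320,145)),('disc',(100,120,60),(125,255,255),(430,155,475,200),(380,265,440,310))]:
    for c,b in((t,bt),(s,bs)):
        for ce,st in blobs(c,lo,hi,b): print(nm,c['n'],ce,st,depth(c,ce)[0])
im=np.vstack([cv2.resize(t['image'][95:215,200:360],None,fx=5,fy=5,interpolation=cv2.INTER_CUBIC)])
cv2.imwrite('pics/z1.png',im[:,:,::-1])
im=cv2.resize(t['image'][110:260,340:490],None,fx=4,fy=4,interpolation=cv2.INTER_CUBIC);cv2.imwrite('pics/z2.png',im[:,:,::-1])
# bin lid/tray surfaces from depth
v,u=np.mgrid[100:180:1,225:365];P=depth(t,np.c_[u.ravel(),v.ravel()])
for zl,zh in((.133,.15),(.09,.11),(.16,.175)):
    q=P[(P[:,2]>zl)&(P[:,2]<zh)].astype(np.float32);
    if len(q)>5: print(zl,len(q),cv2.minAreaRect(q[:,:2].copy()),q[:,2].mean())
E
```

```text
sp [0.4665 0.276  0.0062] 0.0014982990567155893 [0.4653 0.2754 0.0091] [0.4646 0.2685 0.0124]
sp [0.4533 0.1917 0.0104] 0.002440842076612175 [0.4545 0.1915 0.0101] [0.4525 0.193  0.0095]
sp [0.4562 0.0901 0.0095] 0.00288388137368918 [0.4555 0.0875 0.0141] [0.4543 0.0894 0.0106]
sp [0.4649 0.0248 0.0096] 0.0010473102994774264 [0.463  0.0235 0.0095] [0.4662 0.0264 0.0076]
red [ 0.4747 -0.1441  0.0122] 0.0017406316367640626 [ 0.4744 -0.1439  0.0088] [ 0.4766 -0.1427  0.0098]
cup [ 0.397  -0.2467  0.0213] 0.003137176659338047 [ 0.4    -0.2493  0.0044] [ 0.4021 -0.2355  0.0015]
tumb [ 0.6136 -0.2414  0.0528] 0.004150855969196241 [ 0.6291 -0.2485 -0.0003] [ 0.5864 -0.2638  0.0926]
pad top [234.9748 140.1761] [230 133  11  15 159] [0.6329 0.1885 0.1517]
pad scene [300.6825 132.4762] [293 127  17  12 126] [0.6307 0.1893 0.1532]
disc top [448.5915 180.2394] [439 168  23  23 284] [ 0.529  -0.3858  0.153 ]
disc scene [407.6857 290.9768] [393 277  31  26 474] [ 0.5301 -0.4005  0.1309]
0.133 3320 ((0.6414763331413269, 0.04345110058784485), (0.1395142525434494, 0.3092879056930542), 4.218935489654541) 0.14238015
0.09 204 ((0.6036978960037231, 0.008262783288955688), (0.10333174467086792, 0.20708982646465302), 46.17084503173828) 0.10426885
0.16 382 ((0.6427843570709229, 0.028839990496635437), (0.13546721637248993, 0.3522801995277405), 4.2352423667907715) 0.16586584
```

View pics/z1.png

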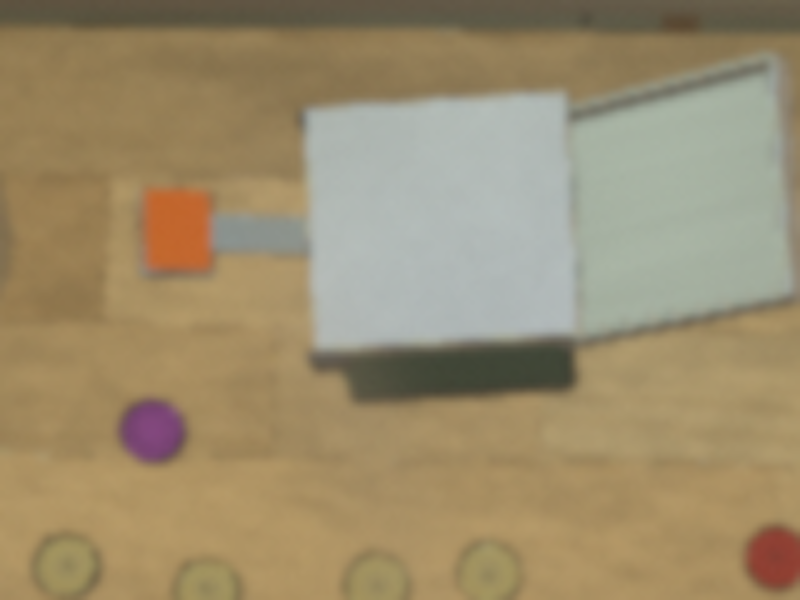

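View pics/z2.png

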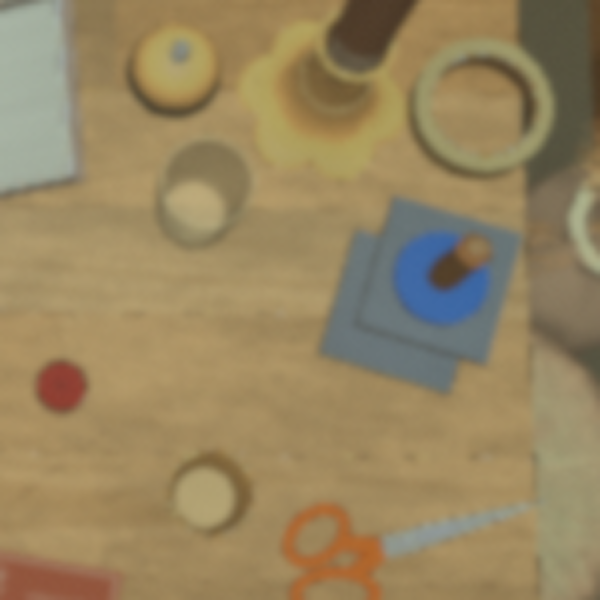

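The zoom shows the lid with corners near (305,108), (567,92), (577,340) and (313,350), the tray to its right and the orange pad at (178,230). The second crop shows the tumbler's rim at about (207,180) and its floor at (195,207). The blue disc is centred at (441,278) on the plate, and the red tealight is at (61,386).

```bash
cat >> m.py <<'E'
def go(target,yaw=None,tilt=None):
    o=bot.get_obs();Rt=R.from_quat(o['tool_rot'])
    d=Rt.inv().apply(np.array(target)-o['eef_pos'])/.25
    r=np.zeros(3)
    if yaw is not None:
        y=np.radians(yaw);T=R.from_matrix(np.c_[[np.cos(y),np.sin(y),0],[np.sin(y),-np.cos(y),0],[0,0,-1]])
        r=(Rt.inv()*T).as_rotvec()/.5
    print('t',round(float(o['clock']),2),'eef',np.round(o['eef_pos'],4),'slide',np.round(d,3),'rot',np.round(r,3))
E
python3 - <<'E'
from m import *
t=cam('top');s=cam('scene')
f=lambda p:np.array(p)/5+[200,95]
L=plane(t,np.array([f(p) for p in [(305,108),(567,92),(577,340),(313,350)]]),.141);print(L, L.mean(0))
ang=[np.degrees(np.arctan2(*(L[a]-L[b])[[1,0]])) for a,b in((0,1),(3,2),(0,3),(1,2))];print(ang)
# tray plane: fit from depth
v,u=np.mgrid[115:158:2,322:352:2];P=depth(t,np.c_[u.ravel(),v.ravel()]);c=np.linalg.lstsq(np.c_[P[:,:2],np.ones(len(P))],P[:,2],rcond=None)[0];print('tray plane',c,'slope',np.degrees(np.arctan(np.hypot(*c[:2]))),np.degrees(np.arctan2(c[1],c[0])))
zb=plane(t,[f((780,62)),f((795,293))],.187);print('tray far corners',zb)
g=lambda p:np.array(p)/4+[340,110]
print('rim',plane(t,g((204,183)),.097),'floor',plane(t,g((195,207)),.004))
print('disc',plane(t,g((441,278)),.125),'plate',plane(t,[g(p) for p in[(396,196),(522,236),(486,364),(356,326)]],.122).mean(0))
print('top of handle',depth(t,g((476,248))))
print('pad',tri(t,(234.97,140.18),s,(300.68,132.48)))
for p in ((384,127),(440,105),(452,175)): print(depth(t,p))
go((.35,-.25,.25),45)
E
```

```text
[[ 0.7037  0.1222  0.141 ]
 [ 0.7143 -0.0225  0.141 ]
 [ 0.5739 -0.0309  0.141 ]
 [ 0.5666  0.1122  0.141 ]] [0.6396 0.0452 0.141 ]
[np.float64(94.18256234939359), np.float64(92.90798683036775), np.float64(4.190938801411188), np.float64(3.4452101093317395)]
tray plane [-1.3115 -0.3663  0.9674] slope 53.70734305832372 -164.393359847116
tray far corners [[ 0.7157 -0.1378  0.187 ]
 [ 0.5893 -0.1463  0.187 ]]
rim [[ 0.6078 -0.2401  0.097 ]] floor [[ 0.6133 -0.2442  0.004 ]]
disc [[ 0.5362 -0.3959  0.125 ]] plate [ 0.5354 -0.3959  0.122 ]
top of handle [[ 0.5353 -0.3942  0.2231]]
pad (array([0.6309, 0.189 , 0.152 ]), np.float64(0.002826101846379382))
[[ 0.7071 -0.226   0.0486]]
[[ 0.6816 -0.334   0.3006]]
[[ 0.5351 -0.3855  0.1875]]
t 0.35 eef [ 0.1202 -0.4852  0.2311] slide [ 1.118 -0.692 -0.075] rot [-0.001 -0.    -1.085]
```

Request:
{"name": "drive_tool", "arguments": {"slide": [[0.12, -0.08, -0.01], [0.25, -0.16, -0.02], [0.4, -0.25, -0.04], [0.55, -0.34, -0.05], [0.7, -0.44, -0.06], [0.85, -0.53, -0.07], [1.0, -0.62, -0.08], [1.0, -0.62, -0.08]], "rotation": [[0, 0, -0.14], [0, 0, -0.28], [0, 0, -0.42], [0, 0, -0.56], [0, 0, -0.7], [0, 0, -0.85], [0, 0, -1], [0, 0, -1]]}}

```text
clock: 1.35
eef_pos: [0.3272, -0.2731, 0.2516]
tool_rot: [0.931, 0.365, 0.0, 0.0]
ft_force: [-0.2, -0.5, -0.2]
grip_width: 0.0853
grasp_force: 0.0
```

Run:
```python
from m import *
go((.45,-.07,.22),71)
```

```text
t 1.35 eef [ 0.3272 -0.2731  0.2516] slide [ 0.913 -0.262  0.127] rot [ 0.001 -0.001 -0.982]
```

Request:
{"name": "drive_tool", "arguments": {"slide": [[0.15, -0.04, 0.02], [0.3, -0.08, 0.04], [0.45, -0.13, 0.06], [0.6, -0.17, 0.08], [0.75, -0.21, 0.1], [0.91, -0.26, 0.13], [0.91, -0.26, 0.13], [0.91, -0.26, 0.13]], "rotation": [[0, 0, -0.15], [0, 0, -0.32], [0, 0, -0.5], [0, 0, -0.68], [0, 0, -0.85], [0, 0, -1], [0, 0, -1], [0, 0, -1]], "gripper": 0.75}}

```text
clock: 2.35
eef_pos: [0.4488, -0.0738, 0.2187]
tool_rot: [0.813, 0.582, -0.0, -0.0]
ft_force: [-0.8, 0.3, 0.1]
grip_width: 0.0642
grasp_force: 0.0
```

Run:
```python
from m import *
c=cam('wrist');save(c,'w1.png');print(c['xyz'])
go((.464,.025,.1),93.7)
```

```text
[ 0.4744 -0.0009  0.3601]
t 2.4 eef [ 0.4488 -0.0741  0.2189] slide [ 0.395 -0.071  0.475] rot [-0.     0.001 -0.789]
```

View pics/w1.png

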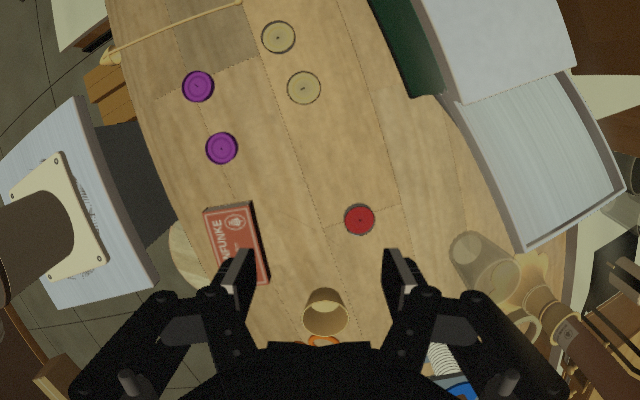

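The wrist view shows cream tealights at (304,88) and (278,38), the red one at (360,220), the tumbler rim near (467,247), and tray corners at (525,248) and (623,188).

```bash
cat >> m.py <<'E'
def cream(c,z=.017,amin=40):
    K=c['image'];hsv=cv2.cvtColor(K,cv2.COLOR_RGB2HSV)
    g=cv2.medianBlur(cv2.cvtColor(K,cv2.COLOR_RGB2GRAY),3)
    out=[]
    ed=cv2.adaptiveThreshold(g,255,cv2.ADAPTIVE_THRESH_MEAN_C,cv2.THRESH_BINARY_INV,15,5)
    cs,_=cv2.findContours(ed,cv2.RETR_CCOMP,cv2.CHAIN_APPROX_NONE)
    for q in cs:
        if len(q)<15: continue
        (x,y),(a,b),_=cv2.fitEllipse(q)
        if not(a>.7*b and 5<a<60): continue
        P=plane(c,q[:,0,:],z)
        r=np.linalg.norm(P[:,:2]-P[:,:2].mean(0),axis=1)
        if not(.013<r.mean()<.023 and r.std()<.0025 and np.hypot(*P[0,:2])<.8): continue
        h=hsv[int(y),int(x)]
        out.append((np.round(P.mean(0)[:2],4),round(float(r.mean()),4),(round(x),round(y)),h))
    return out
E
python3 - <<'E'
from m import *
c=cam('wrist')
for r in cream(c): print(*r)
print(plane(c,[(304,88),(278,38)],.017),depth(c,[(304,88),(278,38)]))
print('red',plane(c,(360,219),.019),'tray corners',depth(c,[(530,240),(616,190)]))
E
```

```text
[ 0.6059 -0.2324] 0.0229 (467, 249) [ 23  80 141]
[ 0.4774 -0.1404] 0.0194 (359, 219) [  1 183 134]
[ 0.3538 -0.0061] 0.0193 (221, 148) [150 133 119]
[0.4654 0.0245] 0.019 (303, 87) [23 93 99]
[0.4652 0.024 ] 0.0172 (303, 88) [23 93 99]
[0.3529 0.0714] 0.0195 (198, 86) [149 170  63]
[0.458  0.0888] 0.0195 (278, 37) [ 23  97 121]
[0.458  0.0888] 0.0172 (278, 37) [ 23  97 121]
[[0.4661 0.0234 0.017 ]
 [0.4578 0.0871 0.017 ]] [[0.4658 0.024  0.0083]
 [0.4574 0.0895 0.0076]]
red [[ 0.4788 -0.14    0.019 ]] tray corners [[ 0.6071 -0.1455  0.1691]
 [ 0.7155 -0.1339  0.1766]]
```

Request:
{"name": "drive_tool", "arguments": {"slide": [[0.15, -0.024, 0.1], [0.3, -0.048, 0.25], [0.394, -0.064, 0.4], [0.394, -0.064, 0.55], [0.394, -0.064, 0.7], [0.394, -0.064, 0.8], [0.394, -0.064, 0.87], [0.394, -0.064, 0.87]], "rotation": [[0, 0, -0.26], [0, 0, -0.52], [0, 0, -0.785], [0, 0, -0.785], [0, 0, -0.785], [0, 0, -0.785], [0, 0, -0.785], [0, 0, -0.785]]}}

```text
clock: 3.45
eef_pos: [0.4646, 0.0242, 0.0004]
tool_rot: [0.685, 0.729, -0.001, -0.001]
ft_force: [-0.8, 0.2, 0.8]
grip_width: 0.0642
grasp_force: 0.0
```

Request:
{"name": "drive_tool", "arguments": {"slide": [[0, 0, 0], [0, 0, 0], [0, 0, 0], [0, 0, 0], [0, 0, 0], [0, 0, -0.2], [0, 0, -0.45], [0, 0, -0.7]], "rotation": [[0, 0, 0], [0, 0, 0], [0, 0, 0], [0, 0, 0], [0, 0, 0], [0, 0, 0], [0, 0, 0], [0, 0, 0]], "gripper": 0.2}}

```text
clock: 4.45
eef_pos: [0.4656, 0.0254, 0.1788]
tool_rot: [0.684, 0.73, 0.0, 0.0]
ft_force: [1.4, 0.5, -0.5]
grip_width: 0.0348
grasp_force: 60.1
```

Run:
```python
from m import *
go((.628,-.083,.19),93.7)
go((.628,-.083,.157),93.7)
```

```text
t 4.45 eef [0.4656 0.0254 0.1788] slide [-0.474  0.62  -0.044] rot [ 0.002 -0.    -0.   ]
t 4.45 eef [0.4656 0.0254 0.1788] slide [-0.475  0.62   0.088] rot [ 0.002 -0.    -0.   ]
```

Request:
{"name": "drive_tool", "arguments": {"slide": [[-0.1, 0.13, -0.1], [-0.2, 0.27, -0.1], [-0.3, 0.4, -0.1], [-0.4, 0.53, -0.1], [-0.462, 0.628, -0.05], [-0.462, 0.628, 0.03], [-0.462, 0.628, 0.107], [-0.462, 0.628, 0.107]], "rotation": [[0, 0, 0], [0, 0, 0], [0, 0, 0], [0, 0, 0], [0, 0, 0], [0, 0, 0], [0, 0, 0], [0, 0, 0]]}}

```text
clock: 5.45
eef_pos: [0.6287, -0.0797, 0.1481]
tool_rot: [0.684, 0.73, -0.001, -0.001]
ft_force: [-0.7, -0.9, 0.3]
grip_width: 0.035
grasp_force: 60.1
```

Request:
{"name": "drive_tool", "arguments": {"slide": [[0, 0, 0], [0, 0, 0], [0, 0, 0], [0, 0, 0], [0, 0, -0.1], [0.05, -0.06, -0.2], [0.15, -0.2, -0.25], [0.25, -0.35, -0.25]], "rotation": [[0, 0, 0], [0, 0, 0], [0, 0, 0], [0, 0, 0], [0, 0, 0], [0, 0, 0], [0, 0, 0], [0, 0, 0]], "gripper": 0.62}}

```text
clock: 6.45
eef_pos: [0.5388, -0.0226, 0.2135]
tool_rot: [0.684, 0.729, 0.001, 0.001]
ft_force: [-0.4, 0.3, 0.5]
grip_width: 0.0532
grasp_force: 0.0
```

Run:
```python
from m import *
c=cam('wrist');save(c,'w2.png')
t=cam('top');im=cv2.resize(t['image'][95:255,200:360],None,fx=3,fy=3);w=cv2.resize(c['image'],(480,300))
cv2.imwrite('pics/c2.png',np.vstack([im[:300],w])[:,:,::-1])
for r in cream(c): print(*r)
print('top');
for r in cream(t): print(*r)
go((.458,.089,.15),93.7)
```

```text
[ 0.3557 -0.0049] 0.0201 (165, 154) [150 150  97]
[ 0.355  -0.0054] 0.0145 (165, 154) [151 151  83]
[0.3542 0.0728] 0.02 (164, 89) [150 150  97]
[0.3538 0.0733] 0.0157 (164, 88) [150 133 102]
[0.4592 0.0898] 0.0194 (251, 72) [ 24 109 103]
[0.4593 0.09  ] 0.0173 (251, 72) [ 24 109 103]
top
[-0.0444  0.7778] 0.0181 (22, 387) [ 13 118 167]
[ 0.3692 -0.3267] 0.0161 (419, 244) [ 20 107 146]
[ 0.3965 -0.2468] 0.0226 (391, 234) [ 22  90 167]
[0.4654 0.2738] 0.021 (213, 208) [ 23  98 145]
[0.4649 0.2741] 0.0161 (213, 208) [ 23  98 145]
[ 0.4758 -0.1433] 0.0185 (355, 206) [  5 159 127]
[0.5461 0.2273] 0.0198 (230, 181) [153 112 123]
[0.5911 0.4178] 0.0133 (168, 166) [15 97 92]
[0.602  0.3789] 0.0132 (181, 162) [14 99 93]
[ 0.6126 -0.2434] 0.0227 (389, 161) [ 22  89 175]
[ 0.184  -0.0654] 0.0196 (327, 308) [100   9  85]
t 6.55 eef [ 0.5341 -0.0212  0.2122] slide [ 0.46  -0.273  0.25 ] rot [-0.008 -0.002  0.005]
```

View pics/c2.png

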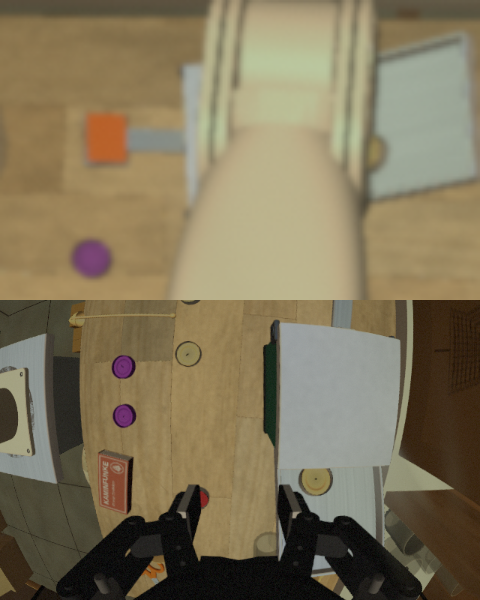

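The tealight lies on the tray at the lip, at wrist-crop pixel (317,482). The next one is at (251,72) in the full wrist image.

Request:
{"name": "drive_tool", "arguments": {"slide": [[0.12, -0.09, 0], [0.25, -0.18, 0.02], [0.38, -0.269, 0.1], [0.463, -0.269, 0.25], [0.463, -0.269, 0.48], [0.463, -0.269, 0.68], [0.463, -0.269, 0.84], [0.463, -0.269, 0.85]], "rotation": [[0, 0, 0], [0, 0, 0], [0, 0, 0], [0, 0, 0], [0, 0, 0], [0, 0, 0], [0, 0, 0], [0, 0, 0]], "gripper": 0.75}}

```text
clock: 7.55
eef_pos: [0.4617, 0.0876, -0.0029]
tool_rot: [0.684, 0.729, -0.003, -0.002]
ft_force: [0.0, 0.0, 0.3]
grip_width: 0.0641
grasp_force: 0.0
```

Request:
{"name": "drive_tool", "arguments": {"slide": [[0, 0, 0], [0, 0, 0], [0, 0, 0], [0, 0, 0], [0, 0, 0], [0, 0, -0.25], [0, 0, -0.5], [0, 0, -0.75]], "rotation": [[0, 0, 0], [0, 0, 0], [0, 0, 0], [0, 0, 0], [0, 0, 0], [0, 0, 0], [0, 0, 0], [0, 0, 0]], "gripper": 0.2}}

```text
clock: 8.55
eef_pos: [0.464, 0.0881, 0.1899]
tool_rot: [0.684, 0.73, 0.001, 0.001]
ft_force: [1.3, -0.0, -0.1]
grip_width: 0.0347
grasp_force: 60.1
```

Run:
```python
from m import *
go((.666,-.078,.150),93.7)
```

```text
t 8.55 eef [0.464  0.0881 0.1899] slide [-0.715  0.763  0.161] rot [ 0.004 -0.    -0.   ]
```

Request:
{"name": "drive_tool", "arguments": {"slide": [[-0.12, 0.13, -0.06], [-0.25, 0.27, -0.06], [-0.4, 0.42, -0.06], [-0.55, 0.58, -0.06], [-0.66, 0.7, -0.04], [-0.715, 0.763, 0.04], [-0.715, 0.763, 0.15], [-0.715, 0.763, 0.15]], "rotation": [[0, 0, 0], [0, 0, 0], [0, 0, 0], [0, 0, 0], [0, 0, 0], [0, 0, 0], [0, 0, 0], [0, 0, 0]]}}

```text
clock: 9.55
eef_pos: [0.6642, -0.078, 0.1474]
tool_rot: [0.684, 0.729, -0.001, -0.002]
ft_force: [-0.6, 0.4, -0.5]
grip_width: 0.0351
grasp_force: 60.1
```

Request:
{"name": "drive_tool", "arguments": {"slide": [[0, 0, 0], [0, 0, 0], [0, 0, 0], [0, 0, 0], [0, 0, -0.1], [0.05, -0.06, -0.2], [0.2, -0.25, -0.25], [0.4, -0.5, -0.25]], "rotation": [[0, 0, 0], [0, 0, 0], [0, 0, 0], [0, 0, 0], [0, 0, 0], [0, 0, 0], [0, 0, 0], [0, 0, 0]], "gripper": 0.62}}

```text
clock: 10.55
eef_pos: [0.549, 0.0044, 0.2134]
tool_rot: [0.684, 0.729, 0.001, 0.001]
ft_force: [0.4, 1.1, -0.3]
grip_width: 0.0531
grasp_force: 0.0
```

Run:
```python
from m import *
c=cam('wrist')
t=cam('top')
print('wrist, on tray height');
for r in cream(c,.125)+cream(c): print(*r)
print('top')
for r in cream(t): 
  if r[0][1]>.1: print(*r)
go((.455,.192,.0),93.7)
```

```text
wrist, on tray height
[0.4161 0.0233] 0.0138 (159, 175) [151 137  95]
[0.4154 0.076 ] 0.0136 (157, 111) [150 144  69]
[ 0.3558 -0.0039] 0.0203 (159, 175) [151 137  95]
[ 0.3553 -0.0047] 0.0146 (159, 176) [151 137  95]
[0.3548 0.0736] 0.0201 (157, 111) [150 144  69]
[0.3542 0.0739] 0.0158 (156, 111) [151 144 108]
top
[-0.0444  0.7778] 0.0181 (22, 387) [ 13 116 167]
[0.4654 0.2738] 0.0209 (213, 208) [ 23  98 145]
[0.4645 0.2736] 0.0159 (213, 208) [ 23  98 145]
[0.5461 0.2273] 0.0196 (230, 181) [153 107 124]
[0.5914 0.4177] 0.0136 (168, 165) [14 96 93]
t 10.65 eef [0.5414 0.0064 0.2109] slide [ 0.763 -0.287  0.847] rot [-0.018 -0.003  0.008]
```

Request:
{"name": "drive_tool", "arguments": {"slide": [[0.12, -0.05, 0], [0.25, -0.1, 0], [0.36, -0.15, 0], [0.46, -0.2, 0], [0.56, -0.25, 0], [0.6, -0.29, 0], [0.6, -0.29, 0], [0.6, -0.29, 0]], "rotation": [[0, 0, 0], [0, 0, 0], [0, 0, 0], [0, 0, 0], [0, 0, 0], [0, 0, 0], [0, 0, 0], [0, 0, 0]], "gripper": 0.75}}

```text
clock: 11.65
eef_pos: [0.4676, 0.1482, 0.2122]
tool_rot: [0.684, 0.729, 0.0, 0.0]
ft_force: [-0.4, 0.2, -0.2]
grip_width: 0.0645
grasp_force: 0.0
```

Run:
```python
from m import *
c=cam('wrist');save(c,'w3.png')
for r in cream(c): print(*r)
go((.454,.192,.0),93.7)
```

```text
[0.3528 0.0773] 0.02 (220, 228) [150 139 123]
[0.3521 0.0779] 0.0146 (220, 228) [150 139 123]
[0.453 0.191] 0.0183 (307, 137) [ 24  94 146]
[0.546  0.2283] 0.0188 (394, 110) [150 148 110]
[0.3706 0.2614] 0.0191 (235, 71) [151 144 103]
[0.466  0.2738] 0.0191 (324, 62) [ 23 102 130]
[0.466  0.2737] 0.0172 (324, 62) [ 23 102 130]
t 11.7 eef [0.4676 0.1481 0.2121] slide [ 0.179 -0.044  0.848] rot [ 0.001  0.001 -0.002]
```

View pics/w3.png

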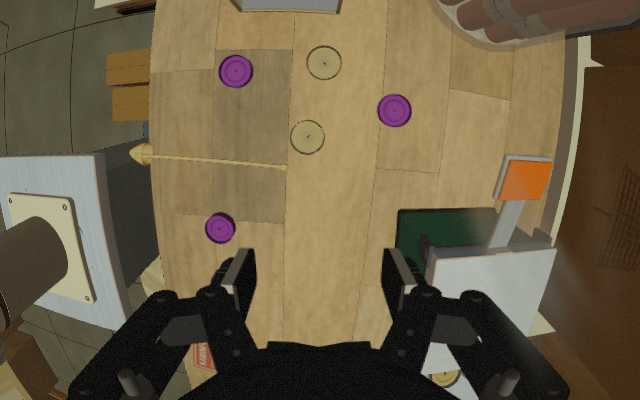

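The wrist view shows cream tealights at (307,137) and (324,62). The snuffer stick's end is at (287,168), clear of the fingers, and the pad is at (525,180).

Request:
{"name": "drive_tool", "arguments": {"slide": [[0.1, -0.03, 0.1], [0.18, -0.05, 0.3], [0.18, -0.05, 0.5], [0.18, -0.05, 0.7], [0.18, -0.05, 0.8], [0.18, -0.05, 0.845], [0.18, -0.05, 0.845], [0.18, -0.05, 0.845]], "rotation": [[0, 0, 0], [0, 0, 0], [0, 0, 0], [0, 0, 0], [0, 0, 0], [0, 0, 0], [0, 0, 0], [0, 0, 0]]}}

```text
clock: 12.7
eef_pos: [0.453, 0.1932, 0.002]
tool_rot: [0.684, 0.729, 0.001, 0.001]
ft_force: [-1.1, 0.3, -1.1]
grip_width: 0.0639
grasp_force: 0.0
```

Request:
{"name": "drive_tool", "arguments": {"slide": [[0, 0, 0], [0, 0, 0], [0, 0, 0], [0, 0, 0], [0, 0, 0], [0, 0, -0.25], [0, 0, -0.5], [0, 0, -0.77]], "rotation": [[0, 0, 0], [0, 0, 0], [0, 0, 0], [0, 0, 0], [0, 0, 0], [0, 0, 0], [0, 0, 0], [0, 0, 0]], "gripper": 0.2}}

```text
clock: 13.7
eef_pos: [0.4514, 0.1928, 0.1908]
tool_rot: [0.684, 0.73, 0.0, 0.0]
ft_force: [1.7, 0.3, 0.2]
grip_width: 0.0345
grasp_force: 60.0
```

Run:
```python
from m import *
go((.631,-.09,.158),93.7)
```

```text
t 13.7 eef [0.4514 0.1928 0.1908] slide [-1.175  0.644  0.131] rot [ 0.002 -0.001  0.   ]
```

Request:
{"name": "drive_tool", "arguments": {"slide": [[-0.13, 0.06, -0.06], [-0.28, 0.13, -0.06], [-0.45, 0.22, -0.06], [-0.6, 0.33, -0.06], [-0.76, 0.46, -0.06], [-0.9, 0.58, -0.06], [-1.0, 0.644, -0.06], [-1.0, 0.644, -0.06]], "rotation": [[0, 0, 0], [0, 0, 0], [0, 0, 0], [0, 0, 0], [0, 0, 0], [0, 0, 0], [0, 0, 0], [0, 0, 0]]}}

```text
clock: 14.7
eef_pos: [0.6292, -0.0482, 0.2029]
tool_rot: [0.685, 0.729, -0.0, 0.0]
ft_force: [0.3, -0.6, 0.8]
grip_width: 0.0344
grasp_force: 60.0
```

Request:
{"name": "drive_tool", "arguments": {"slide": [[-0.1, 0, 0], [-0.175, 0, 0.04], [-0.175, 0, 0.12], [-0.175, 0, 0.18], [-0.175, 0, 0.19], [-0.175, 0, 0.19], [-0.175, 0, 0.19], [-0.175, 0, 0.19]], "rotation": [[0, 0, 0], [0, 0, 0], [0, 0, 0], [0, 0, 0], [0, 0, 0], [0, 0, 0], [0, 0, 0], [0, 0, 0]]}}

```text
clock: 15.7
eef_pos: [0.6317, -0.0898, 0.1566]
tool_rot: [0.684, 0.73, 0.0, 0.001]
ft_force: [0.2, 0.2, 0.9]
grip_width: 0.034
grasp_force: 60.0
```

Request:
{"name": "drive_tool", "arguments": {"slide": [[0, 0, 0], [0, 0, 0], [0, 0, 0], [0, 0, 0], [0, 0, -0.1], [0.06, -0.04, -0.2], [0.24, -0.13, -0.25], [0.45, -0.24, -0.25]], "rotation": [[0, 0, 0], [0, 0, 0], [0, 0, 0], [0, 0, 0], [0, 0, 0], [0, 0, 0], [0, 0, 0], [0, 0, 0]], "gripper": 0.62}}

```text
clock: 16.7
eef_pos: [0.5647, 0.019, 0.2197]
tool_rot: [0.685, 0.729, 0.001, 0.001]
ft_force: [0.3, 0.3, -0.4]
grip_width: 0.0531
grasp_force: 0.0
```

Run:
```python
from m import *
c=cam('wrist');save(c,'w4.png')
go((.466,.2738,.2),93.7)
```

```text
t 16.75 eef [0.5593 0.0252 0.2189] slide [ 1.018 -0.303  0.082] rot [-0.006 -0.01   0.009]
```

View pics/w4.png

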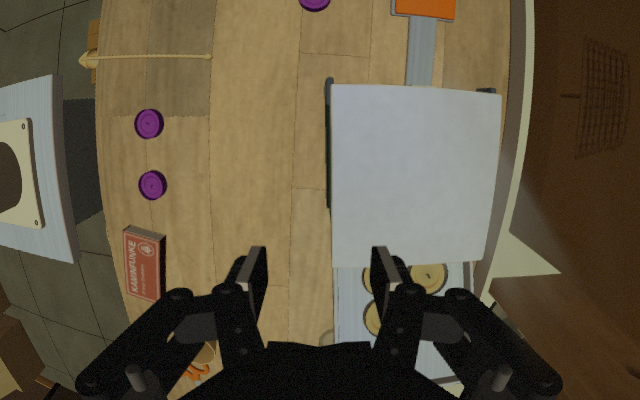

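The view shows three tealights on the tray, two at the lip near (372,278) and (428,278) and one behind at (378,318). All have been captured, so I'm fetching the fourth.

Request:
{"name": "drive_tool", "arguments": {"slide": [[0.13, -0.05, 0], [0.28, -0.1, 0], [0.43, -0.15, 0], [0.58, -0.2, 0], [0.72, -0.25, 0], [0.8, -0.3, 0.03], [0.8, -0.3, 0.05], [0.8, -0.3, 0.05]], "rotation": [[0, 0, 0], [0, 0, 0], [0, 0, 0], [0, 0, 0], [0, 0, 0], [0, 0, 0], [0, 0, 0], [0, 0, 0]], "gripper": 0.75}}

```text
clock: 17.75
eef_pos: [0.4765, 0.2127, 0.2054]
tool_rot: [0.684, 0.729, -0.0, 0.0]
ft_force: [-0.5, 0.1, 0.0]
grip_width: 0.0638
grasp_force: 0.0
```

Run:
```python
from m import *
c=cam('wrist')
for r in cream(c): print(*r)
go((.466,.2738,.0),93.7)
```

```text
[0.5464 0.2301] 0.019 (382, 166) [151 136 111]
[0.3708 0.2631] 0.0192 (224, 127) [151 143 114]
[0.3707 0.2631] 0.0163 (224, 127) [151 143 114]
[0.4659 0.275 ] 0.019 (312, 120) [ 24  97 145]
[0.4661 0.2752] 0.0172 (312, 120) [ 24  97 145]
t 17.8 eef [0.4768 0.2125 0.2057] slide [ 0.248 -0.028  0.823] rot [-0.     0.001 -0.002]
```

Request:
{"name": "drive_tool", "arguments": {"slide": [[0.15, -0.02, 0.1], [0.25, -0.028, 0.25], [0.252, -0.028, 0.45], [0.252, -0.028, 0.65], [0.252, -0.028, 0.78], [0.252, -0.028, 0.82], [0.252, -0.028, 0.82], [0.252, -0.028, 0.82]], "rotation": [[0, 0, 0], [0, 0, 0], [0, 0, 0], [0, 0, 0], [0, 0, 0], [0, 0, 0], [0, 0, 0], [0, 0, 0]]}}

```text
clock: 18.8
eef_pos: [0.467, 0.2762, 0.0025]
tool_rot: [0.684, 0.729, 0.002, 0.0]
ft_force: [0.4, 0.2, 0.5]
grip_width: 0.0638
grasp_force: 0.0
```

Request:
{"name": "drive_tool", "arguments": {"slide": [[0, 0, 0], [0, 0, 0], [0, 0, 0], [0, 0, 0], [0, 0, 0], [0, 0, -0.25], [0, 0, -0.5], [0, 0, -0.8]], "rotation": [[0, 0, 0], [0, 0, 0], [0, 0, 0], [0, 0, 0], [0, 0, 0], [0, 0, 0], [0, 0, 0], [0, 0, 0]], "gripper": 0.2}}

```text
clock: 19.8
eef_pos: [0.4651, 0.2756, 0.1908]
tool_rot: [0.684, 0.73, 0.0, 0.0]
ft_force: [0.9, 0.7, 0.3]
grip_width: 0.0349
grasp_force: 60.1
```

Run:
```python
from m import *
go((.667,-.089,.158),93.7)
```

```text
t 19.8 eef [0.4651 0.2756 0.1908] slide [-1.508  0.711  0.131] rot [ 0.002 -0.001  0.   ]
```

Request:
{"name": "drive_tool", "arguments": {"slide": [[-0.12, 0.06, -0.08], [-0.27, 0.13, -0.08], [-0.43, 0.2, -0.08], [-0.58, 0.28, -0.08], [-0.73, 0.35, -0.08], [-0.87, 0.43, -0.08], [-1.0, 0.5, -0.08], [-1.0, 0.5, -0.08]], "rotation": [[0, 0, 0], [0, 0, 0], [0, 0, 0], [0, 0, 0], [0, 0, 0], [0, 0, 0], [0, 0, 0], [0, 0, 0]]}}

```text
clock: 20.8
eef_pos: [0.6072, 0.0319, 0.2084]
tool_rot: [0.685, 0.728, 0.0, 0.0]
ft_force: [-0.1, -0.8, -0.2]
grip_width: 0.0354
grasp_force: 60.1
```

Request:
{"name": "drive_tool", "arguments": {"slide": [[-0.15, 0.06, 0], [-0.32, 0.14, 0], [-0.45, 0.2, 0.02], [-0.508, 0.211, 0.1], [-0.508, 0.211, 0.18], [-0.508, 0.211, 0.211], [-0.508, 0.211, 0.211], [-0.508, 0.211, 0.211]], "rotation": [[0, 0, 0], [0, 0, 0], [0, 0, 0], [0, 0, 0], [0, 0, 0], [0, 0, 0], [0, 0, 0], [0, 0, 0]]}}

```text
clock: 21.8
eef_pos: [0.6675, -0.0886, 0.1568]
tool_rot: [0.684, 0.73, 0.0, 0.001]
ft_force: [0.9, -0.6, 0.2]
grip_width: 0.0351
grasp_force: 60.1
```

Request:
{"name": "drive_tool", "arguments": {"slide": [[0, 0, 0], [0, 0, 0], [0, 0, 0], [0, 0, 0], [0, 0, -0.1], [0.06, -0.02, -0.2], [0.24, -0.06, -0.25], [0.45, -0.1, -0.25]], "rotation": [[0, 0, 0], [0, 0, 0], [0, 0, 0], [0, 0, 0], [0, 0, 0], [0, 0, 0], [0, 0, 0], [0, 0, 0]], "gripper": 0.62}}

```text
clock: 22.8
eef_pos: [0.6355, 0.0217, 0.2197]
tool_rot: [0.685, 0.729, 0.001, 0.001]
ft_force: [0.2, 0.7, -0.4]
grip_width: 0.0532
grasp_force: 0.0
```

Run:
```python
from m import *
go((.631,.189,.19),93.7)
go((.631,.193,.19),93.7)
```

```text
t 22.8 eef [0.6355 0.0217 0.2197] slide [0.669 0.023 0.119] rot [ 0.007  0.    -0.005]
t 22.8 eef [0.6355 0.0217 0.2197] slide [0.685 0.024 0.119] rot [ 0.007  0.    -0.005]
```

Run:
```python
from m import *
t=cam('top')
v,u=np.mgrid[75:175,90:210];P=depth(t,np.c_[u.ravel(),v.ravel()]);P=P[(P[:,2]>.03)&(P[:,2]<.4)&(P[:,1]>.23)]
print(P.min(0),P.max(0))
for z in(.05,.1,.15,.2,.25): 
    q=P[abs(P[:,2]-z)<.025]; print(z,len(q),q[:,1].min() if len(q) else 0, q[:,0].min() if len(q) else 0)
w=cam('wrist');print('cam offs',w['xyz']-bot.get_obs()['eef_pos'])
o=np.vstack([w['image']]);cv2.imwrite('pics/w5.png',o[:,:,::-1])
```

```text
[0.5617 0.2831 0.03  ] [0.8605 0.6734 0.2761]
0.05 1180 0.29457561731178006 0.5666154942245105
0.1 823 0.2830802309101842 0.5670543790962264
0.15 847 0.32025422734355324 0.5671595606632339
0.2 2018 0.3211655079413177 0.5617099381772233
0.25 2335 0.31734743807605104 0.5628959610633215
cam offs [-0.0052  0.0789  0.1422]
```

View pics/w5.png

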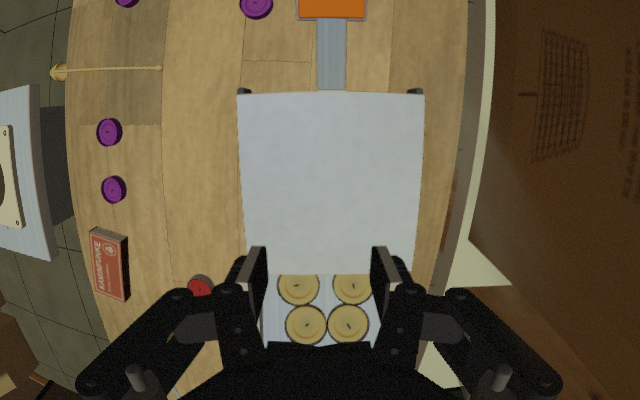

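All four tealights lie on the tray, at (298,289), (352,286), (306,325) and (348,325). The pad is at (332,5).

Request:
{"name": "drive_tool", "arguments": {"slide": [[0.15, 0.005, 0], [0.3, 0.01, 0.02], [0.45, 0.015, 0.05], [0.6, 0.02, 0.1], [0.685, 0.024, 0.119], [0.685, 0.024, 0.119], [0.685, 0.024, 0.119], [0.685, 0.024, 0.119]], "rotation": [[0, 0, 0.2], [0, 0, 0.4], [0, 0, 0.6], [0, 0, 0.8], [0, 0, 1], [0, 0, 1], [0, 0, 1], [0, 0, 1]], "gripper": 0}}

```text
clock: 23.9
eef_pos: [0.6303, 0.1915, 0.1888]
tool_rot: [0.843, 0.537, 0.0, 0.0]
ft_force: [-0.3, -0.2, 0.2]
grip_width: -0.0002
grasp_force: 0.0
```

Run:
```python
from m import *
go((.631,.192,.165),40)
```

```text
t 23.9 eef [0.6303 0.1915 0.1888] slide [0.003 0.002 0.095] rot [ 0.001 -0.001  0.872]
```

Request:
{"name": "drive_tool", "arguments": {"slide": [[0, 0, 0.02], [0, 0, 0.04], [0, 0, 0.06], [0, 0, 0.08], [0, 0, 0.095], [0, 0, 0.095], [0, 0, 0.095], [0, 0, 0.095]], "rotation": [[0, 0, 0.18], [0, 0, 0.36], [0, 0, 0.54], [0, 0, 0.72], [0, 0, 0.87], [0, 0, 0.87], [0, 0, 0.87], [0, 0, 0.87]]}}

```text
clock: 24.9
eef_pos: [0.6301, 0.1926, 0.165]
tool_rot: [0.939, 0.343, 0.0, 0.0]
ft_force: [-0.0, -0.3, -0.2]
grip_width: 0.0
grasp_force: 0.0
```

Run:
```python
from m import *
go((.631,.198,.116))
```

```text
t 24.9 eef [0.6301 0.1926 0.165 ] slide [ 0.017 -0.014  0.196] rot [0. 0. 0.]
```

Request:
{"name": "drive_tool", "arguments": {"slide": [[0, 0, 0.03], [0.003, -0.003, 0.06], [0.006, -0.005, 0.09], [0.009, -0.008, 0.12], [0.012, -0.01, 0.15], [0.015, -0.012, 0.175], [0.017, -0.014, 0.195], [0.017, -0.014, 0.195]], "rotation": [[0, 0, 0], [0, 0, 0], [0, 0, 0], [0, 0, 0], [0, 0, 0], [0, 0, 0], [0, 0, 0], [0, 0, 0]]}}

```text
clock: 25.9
eef_pos: [0.6305, 0.1988, 0.1159]
tool_rot: [0.939, 0.343, 0.0, -0.0]
ft_force: [-2.5, 0.2, 5.3]
grip_width: 0.0003
grasp_force: 2.9
```

Request:
{"name": "drive_tool", "arguments": {"slide": [[0, 0, 0.006], [0, 0, 0.012], [0, 0, 0.018], [0, 0, 0.018], [0, 0, 0.018], [0, 0, 0.018], [0, 0, 0.018], [0, 0, 0.018]], "rotation": [[0, 0, 0], [0, 0, 0], [0, 0, 0], [0, 0, 0], [0, 0, 0], [0, 0, 0], [0, 0, 0], [0, 0, 0]]}}

```text
clock: 26.9
eef_pos: [0.6306, 0.1987, 0.1128]
tool_rot: [0.939, 0.343, 0.001, -0.0]
ft_force: [-3.6, 1.0, 9.2]
grip_width: 0.0002
grasp_force: 4.6
```

Run:
```python
from m import *
s=cam('scene');im=cv2.resize(s['image'][100:230,260:420],None,fx=4,fy=4);t=cam('top');i2=cv2.resize(t['image'][95:185,200:380],(640,320))
cv2.imwrite('pics/p1.png',cv2.resize(np.vstack([im[:520],i2]),(480,600))[:,:,::-1])
```

```text
(no output)
```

View pics/p1.png

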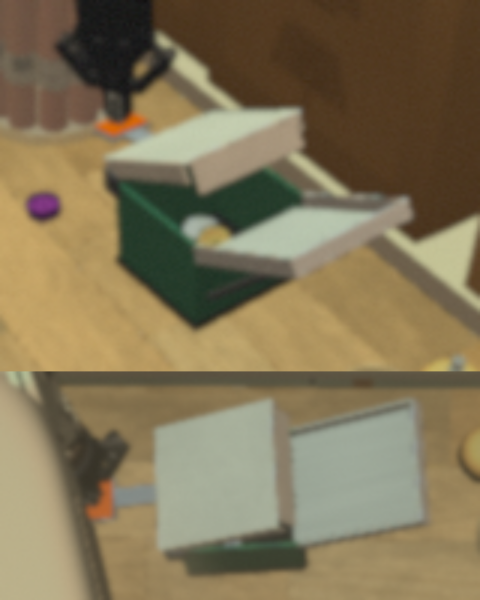

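The lid stands raised, the tray is empty, and tealights show inside the bin at (205,230). Now I release the lever.

Request:
{"name": "drive_tool", "arguments": {"slide": [[-0.004, 0.003, -0.05], [-0.008, 0.006, -0.1], [-0.012, 0.01, -0.15], [-0.015, 0.012, -0.2], [-0.015, 0.012, -0.3], [-0.015, 0.012, -0.45], [-0.015, 0.012, -0.6], [-0.015, 0.012, -0.6]], "rotation": [[0, 0, 0], [0, 0, 0], [0, 0, 0], [0, 0, 0], [0, 0, 0], [0, 0, 0], [0, 0, 0], [0, 0, 0]]}}

```text
clock: 28.0
eef_pos: [0.6313, 0.1938, 0.2653]
tool_rot: [0.939, 0.343, 0.003, 0.0]
ft_force: [0.1, 0.5, -0.4]
grip_width: -0.0
grasp_force: 0.0
```

Run:
```python
from m import *
go((.52,.0,.30),66)
```

```text
t 28.0 eef [0.6313 0.1938 0.2653] slide [-0.839  0.306 -0.143] rot [ 0.008 -0.011 -0.904]
```

Request:
{"name": "drive_tool", "arguments": {"slide": [[-0.12, 0.04, -0.02], [-0.25, 0.09, -0.04], [-0.4, 0.14, -0.07], [-0.55, 0.2, -0.1], [-0.7, 0.26, -0.12], [-0.84, 0.31, -0.14], [-0.84, 0.31, -0.14], [-0.84, 0.31, -0.14]], "rotation": [[0, 0, -0.15], [0, 0, -0.3], [0, 0, -0.45], [0, 0, -0.6], [0, 0, -0.75], [0, 0, -0.9], [0, 0, -0.9], [0, 0, -0.9]], "gripper": 0.6}}

```text
clock: 29.0
eef_pos: [0.5191, -0.0009, 0.2956]
tool_rot: [0.839, 0.544, -0.0, -0.001]
ft_force: [-0.5, 0.5, -0.3]
grip_width: 0.0511
grasp_force: 0.0
```

Run:
```python
from m import *
go((.52,-.22,.31),90)
```

```text
t 29.0 eef [ 0.5191 -0.0009  0.2956] slide [-0.798  0.362 -0.058] rot [-0.003 -0.    -0.843]
```

Request:
{"name": "drive_tool", "arguments": {"slide": [[-0.12, 0.05, -0.01], [-0.25, 0.11, -0.02], [-0.4, 0.18, -0.03], [-0.55, 0.25, -0.04], [-0.7, 0.32, -0.05], [-0.8, 0.36, -0.06], [-0.8, 0.36, -0.06], [-0.8, 0.36, -0.06]], "rotation": [[0, 0, -0.15], [0, 0, -0.3], [0, 0, -0.45], [0, 0, -0.6], [0, 0, -0.75], [0, 0, -0.84], [0, 0, -0.84], [0, 0, -0.84]]}}

```text
clock: 30.0
eef_pos: [0.5201, -0.2192, 0.3104]
tool_rot: [0.707, 0.707, -0.0, -0.001]
ft_force: [-0.9, 0.1, 0.0]
grip_width: 0.051
grasp_force: 0.0
```

Run:
```python
from m import *
c=cam('wrist');save(c,'w6.png')
t=cam('top');print(t['image'].shape)
go((.5355,-.395,.31),90)
# lid shut?
for p in((290,125),(290,150),(265,140),(312,140)): print(depth(t,p)[0])
```

```text
(400, 640, 3)
t 30.1 eef [ 0.5201 -0.2189  0.3109] slide [-0.704  0.061  0.003] rot [-0.001 -0.001  0.002]
[0.6793 0.0409 0.1441]
[0.6077 0.0384 0.1471]
[0.6364 0.1082 0.1426]
[ 0.6386 -0.0202  0.1398]
```

View pics/w6.png

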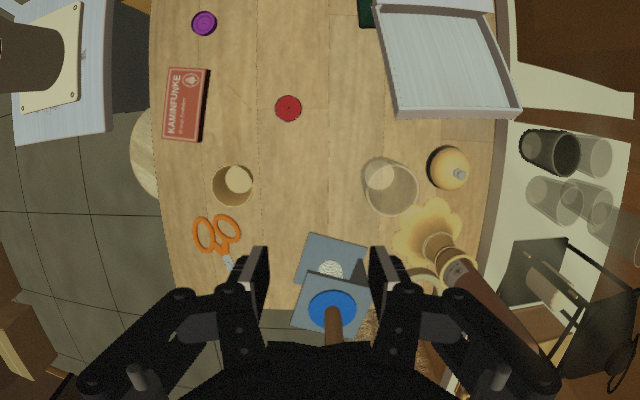

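The lid is flat and shut, and the tray is empty. The blue disc is at (333,309), the tumbler's rim is centred at (391,187) with its floor at (381,175), and the bristles are at (330,270).

Run:
```python
from m import *
c=cam('wrist')
b=blobs(c,(100,120,60),(125,255,255),(290,270,375,340),100)
m=cv2.inRange(cv2.cvtColor(c['image'],cv2.COLOR_RGB2HSV),(100,120,60),(125,255,255));m[:280]=0;m[:,:300]=0;m[:,370:]=0;m[340:]=0
q=max(cv2.findContours(m,0,1)[0],key=cv2.contourArea)[:,0]
P=plane(c,q,.126)[:,:2]
# circle fit
s=np.linalg.lstsq(np.c_[2*P,np.ones(len(P))],(P**2).sum(1),rcond=None)[0];print('disc circle',s[:2],np.sqrt(s[2]+s[:2]@s[:2]))
print('disc depth',depth(c,[(320,300),(345,300),(330,293)]))
print('rim',plane(c,[(391,187),(391,158),(391,216),(362,187),(420,187)],.097),'floor',plane(c,(381,175),.004))
for r in cream(c,.004): print(*r)
```

```text
disc circle [ 0.5383 -0.3917] 0.027531185096053637
disc depth [[ 0.5229 -0.3769  0.1261]
 [ 0.555  -0.3778  0.1253]
 [ 0.5355 -0.3659  0.1261]]
rim [[ 0.6084 -0.2358  0.097 ]
 [ 0.6063 -0.2003  0.097 ]
 [ 0.6111 -0.2731  0.097 ]
 [ 0.5727 -0.236   0.097 ]
 [ 0.6456 -0.2354  0.097 ]] floor [[ 0.6146 -0.2418  0.004 ]]
[ 0.4766 -0.1432] 0.0189 (288, 108) [  0 178 143]
[ 0.3493 -0.0054] 0.0204 (204, 23) [151 142 106]
```

Request:
{"name": "drive_tool", "arguments": {"slide": [[-0.15, 0.01, 0], [-0.32, 0.03, 0], [-0.5, 0.045, 0], [-0.65, 0.06, 0], [-0.704, 0.064, 0], [-0.704, 0.064, 0.1], [-0.704, 0.064, 0.2], [-0.704, 0.064, 0.2]], "rotation": [[0, 0, 0], [0, 0, 0], [0, 0, 0], [0, 0, 0], [0, 0, 0], [0, 0, 0], [0, 0, 0], [0, 0, 0]]}}

```text
clock: 31.15
eef_pos: [0.535, -0.3947, 0.2588]
tool_rot: [0.707, 0.707, -0.0, -0.003]
ft_force: [-0.2, 0.7, -0.1]
grip_width: 0.0515
grasp_force: 0.0
```

Run:
```python
from m import *
c=cam('wrist');save(c,'w7.png')
go((.536,-.395,.165),90)
m=cv2.inRange(cv2.cvtColor(c['image'],cv2.COLOR_RGB2HSV),(100,120,60),(125,255,255));print(cv2.boundingRect(m))
```

```text
t 31.2 eef [ 0.5356 -0.3952  0.2607] slide [0.    0.002 0.383] rot [-0.004 -0.003  0.001]
(288, 157, 69, 62)
```

View pics/w7.png

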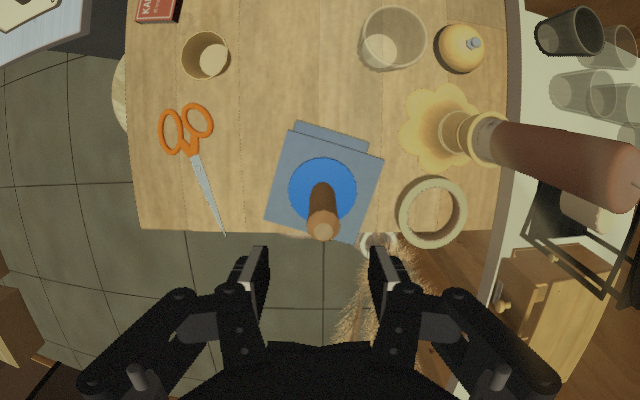

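The disc spans (288..357, 157..219) and the handle's top is at (323,231), between the fingers' columns. The tumbler is at (392,38).

Run:
```python
from m import *
c=cam('wrist')
P=plane(c,[(288,188),(357,188),(322,157),(322,219),(322,188)],.127);print(P)
print(plane(c,(323,231),.222),depth(c,(323,231)))
print('tumb rim',plane(c,[(361,38),(427,38),(393,6),(393,72)],.097))
```

```text
[[ 0.508  -0.3922  0.127 ]
 [ 0.5717 -0.392   0.127 ]
 [ 0.5393 -0.3633  0.127 ]
 [ 0.5395 -0.4226  0.127 ]
 [ 0.5394 -0.3922  0.127 ]]
[[ 0.5392 -0.3948  0.222 ]] [[ 0.5392 -0.3953  0.2207]]
tumb rim [[ 0.5772 -0.2483  0.097 ]
 [ 0.645  -0.2424  0.097 ]
 [ 0.6099 -0.2113  0.097 ]
 [ 0.6091 -0.2813  0.097 ]]
```

Request:
{"name": "drive_tool", "arguments": {"slide": [[0.004, 0.01, 0.06], [0.004, 0.01, 0.12], [0.004, 0.01, 0.18], [0.004, 0.01, 0.25], [0.004, 0.01, 0.31], [0.004, 0.01, 0.36], [0.004, 0.01, 0.38], [0.004, 0.01, 0.38]], "rotation": [[0, 0, 0], [0, 0, 0], [0, 0, 0], [0, 0, 0], [0, 0, 0], [0, 0, 0], [0, 0, 0], [0, 0, 0]]}}

```text
clock: 32.25
eef_pos: [0.5381, -0.3953, 0.1661]
tool_rot: [0.707, 0.707, -0.0, -0.0]
ft_force: [-0.1, -1.2, -0.4]
grip_width: 0.0513
grasp_force: 0.0
```

Request:
{"name": "drive_tool", "arguments": {"slide": [[0, 0, 0], [0, 0, 0], [0, 0, 0], [0, 0, 0], [0, 0, 0], [0, 0, 0], [0, 0, 0], [0, 0, 0]], "rotation": [[0, 0, 0], [0, 0, 0], [0, 0, 0], [0, 0, 0], [0, 0, 0], [0, 0, 0], [0, 0, 0], [0, 0, 0]], "gripper": 0}}

```text
clock: 33.25
eef_pos: [0.5385, -0.3957, 0.1672]
tool_rot: [0.707, 0.707, 0.0, 0.001]
ft_force: [-0.1, 0.0, 5.3]
grip_width: 0.021
grasp_force: 58.6
```

Request:
{"name": "drive_tool", "arguments": {"slide": [[0, 0, -0.06], [0, 0, -0.14], [0, 0, -0.22], [0, 0, -0.3], [0, 0, -0.4], [0, 0, -0.5], [0, 0, -0.6], [0, 0, -0.6]], "rotation": [[0, 0, 0], [0, 0, 0], [0, 0, 0], [0, 0, 0], [0, 0, 0], [0, 0, 0], [0, 0, 0], [0, 0, 0]]}}

```text
clock: 34.25
eef_pos: [0.5389, -0.3958, 0.3186]
tool_rot: [0.707, 0.707, 0.0, 0.002]
ft_force: [0.2, -0.6, -0.5]
grip_width: 0.0208
grasp_force: 58.7
```

Run:
```python
from m import *
go((.610,-.241,.315),90)
s=cam('scene');w=cam('wrist');cv2.imwrite('pics/b1.png',np.vstack([cv2.resize(s['image'][180:340,320:500],(480,400)),cv2.resize(w['image'],(480,200))])[:,:,::-1])
```

```text
t 34.25 eef [ 0.5389 -0.3958  0.3186] slide [0.619 0.284 0.014] rot [ 0.007  0.005 -0.001]
```

View pics/b1.png

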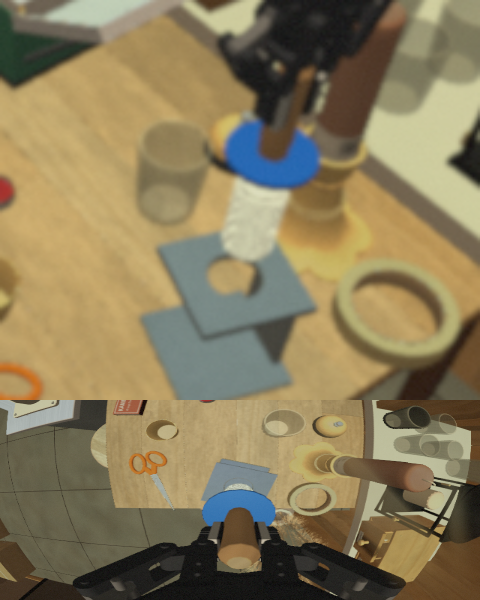

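The brush is held upright above the stand with its bristles clear of the hole. Now to the tumbler.

Request:
{"name": "drive_tool", "arguments": {"slide": [[0.1, 0.05, 0], [0.2, 0.09, 0], [0.32, 0.15, 0], [0.43, 0.2, 0], [0.53, 0.25, 0], [0.6, 0.28, 0], [0.615, 0.288, 0], [0.615, 0.288, 0]], "rotation": [[0, 0, 0], [0, 0, 0], [0, 0, 0], [0, 0, 0], [0, 0, 0], [0, 0, 0], [0, 0, 0], [0, 0, 0]]}}

```text
clock: 35.35
eef_pos: [0.61, -0.242, 0.3158]
tool_rot: [0.707, 0.707, -0.0, -0.0]
ft_force: [-0.3, -0.2, -0.2]
grip_width: 0.0209
grasp_force: 58.7
```

Request:
{"name": "drive_tool", "arguments": {"slide": [[0, 0, 0], [0, 0, 0.05], [0, 0, 0.1], [0, 0, 0.16], [0, 0, 0.22], [0, 0, 0.28], [0, 0, 0.28], [0, 0, 0.28]], "rotation": [[0, 0, 0], [0, 0, 0], [0, 0, 0], [0, 0, 0], [0, 0, 0], [0, 0, 0], [0, 0, 0], [0, 0, 0]]}}

```text
clock: 36.35
eef_pos: [0.6102, -0.2424, 0.247]
tool_rot: [0.708, 0.707, 0.0, 0.0]
ft_force: [0.6, 0.2, -1.2]
grip_width: 0.0209
grasp_force: 58.7
```

Run:
```python
from m import *
s=cam('scene');im=s['image'];hsv=cv2.cvtColor(im,cv2.COLOR_RGB2HSV)
m=cv2.inRange(hsv,(100,120,60),(125,255,255));m[:150]=0;m[:,:330]=0;m[:,470:]=0
n,l,st,ce=cv2.connectedComponentsWithStats(m);i=1+np.argmax(st[1:,4]);print('disc',ce[i],st[i],depth(s,ce[i]))
go((.611,-.242,.175),90)
print(plane(s,ce[i],bot.get_obs()['eef_pos'][2]-.157+.115))
cv2.imwrite('pics/t1.png',cv2.resize(im[180:300,330:470],None,fx=5,fy=5)[:,:,::-1])
```

```text
disc [390.794  206.5781] [378 197  27  18 301] [[ 0.6032 -0.2479  0.2079]]
t 36.4 eef [ 0.6105 -0.2423  0.2473] slide [0.001 0.002 0.289] rot [ 0.003  0.001 -0.002]
[[ 0.6056 -0.2448  0.2053]]
```

Request:
{"name": "drive_tool", "arguments": {"slide": [[0, 0, 0.03], [0, 0, 0.06], [0, 0, 0.09], [0, 0, 0.12], [0, 0, 0.14], [0, 0, 0.14], [0, 0, 0.14], [0, 0, 0.14]], "rotation": [[0, 0, 0], [0, 0, 0], [0, 0, 0], [0, 0, 0], [0, 0, 0], [0, 0, 0], [0, 0, 0], [0, 0, 0]]}}

```text
clock: 37.4
eef_pos: [0.6105, -0.2418, 0.2118]
tool_rot: [0.707, 0.707, 0.0, 0.0]
ft_force: [-0.4, 0.1, 0.2]
grip_width: 0.0208
grasp_force: 58.7
```

Run:
```python
from m import *
s=cam('scene');w=cam('wrist');cv2.imwrite('pics/b2.png',np.vstack([cv2.resize(s['image'][180:300,330:470],(560,400)),cv2.resize(w['image'],(560,200))])[:,:,::-1])
go((.611,-.242,.175),90)
```

```text
t 37.5 eef [ 0.6104 -0.2417  0.2117] slide [-0.001  0.002  0.147] rot [ 0.001  0.    -0.001]
```

View pics/b2.png

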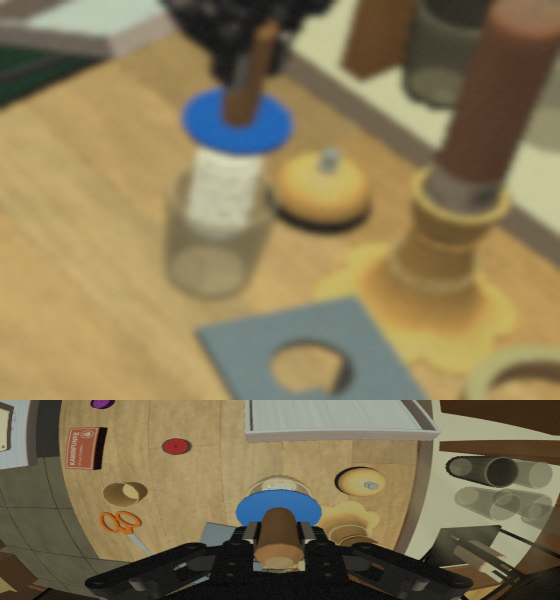

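The brush is inside the tumbler, centred, with its bristles at (222,195). Force is about zero, so I'm starting the strokes.

Request:
{"name": "drive_tool", "arguments": {"slide": [[0, 0, 0.04], [0, 0, 0.08], [0, 0, 0.12], [0, 0, 0.15], [0, 0, 0.158], [0, 0, 0.158], [0, 0, 0.158], [0, 0, 0.158]], "rotation": [[0, 0, 0], [0, 0, 0], [0, 0, 0], [0, 0, 0], [0, 0, 0], [0, 0, 0], [0, 0, 0], [0, 0, 0]]}}

```text
clock: 38.5
eef_pos: [0.6105, -0.2418, 0.1723]
tool_rot: [0.707, 0.707, 0.0, 0.0]
ft_force: [-0.3, 0.4, -0.5]
grip_width: 0.0207
grasp_force: 58.7
```

Request:
{"name": "drive_tool", "arguments": {"slide": [[0, 0, -0.06], [0, 0, -0.12], [0, 0, -0.18], [0, 0, -0.24], [0, 0, -0.28], [0, 0, -0.28], [0, 0, -0.28], [0, 0, -0.28]], "rotation": [[0, 0, 0], [0, 0, 0], [0, 0, 0], [0, 0, 0], [0, 0, 0], [0, 0, 0], [0, 0, 0], [0, 0, 0]]}}

```text
clock: 39.5
eef_pos: [0.6099, -0.2415, 0.2409]
tool_rot: [0.707, 0.707, -0.0, -0.001]
ft_force: [-0.4, 0.4, -0.7]
grip_width: 0.0205
grasp_force: 58.7
```

Request:
{"name": "drive_tool", "arguments": {"slide": [[0, 0, 0.06], [0, 0, 0.12], [0, 0, 0.18], [0, 0, 0.24], [0, 0, 0.28], [0, 0, 0.28], [0, 0, 0.28], [0, 0, 0.28]], "rotation": [[0, 0, 0], [0, 0, 0], [0, 0, 0], [0, 0, 0], [0, 0, 0], [0, 0, 0], [0, 0, 0], [0, 0, 0]]}}

```text
clock: 40.5
eef_pos: [0.6107, -0.2418, 0.1727]
tool_rot: [0.707, 0.707, 0.0, 0.001]
ft_force: [-0.2, -0.5, -0.6]
grip_width: 0.0208
grasp_force: 58.7
```

Request:
{"name": "drive_tool", "arguments": {"slide": [[0, 0, -0.06], [0, 0, -0.12], [0, 0, -0.18], [0, 0, -0.24], [0, 0, -0.28], [0, 0, -0.28], [0, 0, -0.28], [0, 0, -0.28]], "rotation": [[0, 0, 0], [0, 0, 0], [0, 0, 0], [0, 0, 0], [0, 0, 0], [0, 0, 0], [0, 0, 0], [0, 0, 0]]}}

```text
clock: 41.5
eef_pos: [0.6098, -0.2415, 0.2409]
tool_rot: [0.707, 0.707, -0.0, -0.001]
ft_force: [-0.4, -0.2, -0.9]
grip_width: 0.0206
grasp_force: 58.7
```

Request:
{"name": "drive_tool", "arguments": {"slide": [[0, 0, 0.06], [0, 0, 0.12], [0, 0, 0.18], [0, 0, 0.24], [0, 0, 0.28], [0, 0, 0.28], [0, 0, 0.28], [0, 0, 0.28]], "rotation": [[0, 0, 0], [0, 0, 0], [0, 0, 0], [0, 0, 0], [0, 0, 0], [0, 0, 0], [0, 0, 0], [0, 0, 0]]}}

```text
clock: 42.5
eef_pos: [0.6107, -0.2419, 0.1727]
tool_rot: [0.707, 0.707, 0.0, 0.001]
ft_force: [0.3, -0.1, -1.3]
grip_width: 0.0204
grasp_force: 58.7
```

Request:
{"name": "drive_tool", "arguments": {"slide": [[0, 0, -0.06], [0, 0, -0.12], [0, 0, -0.18], [0, 0, -0.24], [0, 0, -0.28], [0, 0, -0.28], [0, 0, -0.28], [0, 0, -0.28]], "rotation": [[0, 0, 0], [0, 0, 0], [0, 0, 0], [0, 0, 0], [0, 0, 0], [0, 0, 0], [0, 0, 0], [0, 0, 0]]}}

```text
clock: 43.5
eef_pos: [0.6098, -0.2415, 0.2408]
tool_rot: [0.707, 0.707, -0.0, -0.001]
ft_force: [0.0, -0.3, -0.9]
grip_width: 0.0206
grasp_force: 58.7
```

Request:
{"name": "drive_tool", "arguments": {"slide": [[0, 0, -0.04], [0, 0, -0.08], [0, 0, -0.13], [0, 0, -0.18], [0, 0, -0.24], [0, 0, -0.3], [0, 0, -0.3], [0, 0, -0.3]], "rotation": [[0, 0, 0], [0, 0, 0], [0, 0, 0], [0, 0, 0], [0, 0, 0], [0, 0, 0], [0, 0, 0], [0, 0, 0]]}}

```text
clock: 44.5
eef_pos: [0.6102, -0.2417, 0.3165]
tool_rot: [0.707, 0.707, -0.0, -0.0]
ft_force: [-0.5, -0.1, -2.0]
grip_width: 0.0209
grasp_force: 58.7
```

Run:
```python
from m import *
go((.5386,-.3957,.3186),90)
```

```text
t 44.5 eef [ 0.6102 -0.2417  0.3165] slide [-0.616 -0.286 -0.008] rot [-0.    -0.    -0.001]
```

Run:
```python
from m import *
print(bot.get_obs()['ft_force'])
s=cam('scene');o=cv2.imread('pics/scene0.png')[:,:,::-1]
# diff in lower tumbler part (rows 245-270, cols 370-400) 
d=np.abs(s['image'].astype(int)-o).sum(2)
for r in range(225,276,5): print(r,d[r:r+5,365:405].mean().round(1), s['image'][r+2,366:406:4,0], o[r+2,366:406:4,0])
print(bot.get_obs()['ft_force'])
```

```text
[-0.4932 -0.13   -1.9976]
225 11.6 [178 182 187 179 188 188 173 170 161 175] [173 178 179 174 184 186 167 165 157 169]
230 10.3 [185 186 169 144 141 139 147 152 169 200] [180 178 165 139 137 136 142 148 164 196]
235 10.0 [183 177 145 139 141 139 144 143 142 192] [178 171 142 137 136 135 139 140 137 189]
240 9.6 [190 184 145 144 145 145 144 143  97 134] [186 180 141 139 138 141 140 139  95 130]
245 9.3 [176 175 121 128 144 148 150 136 160 100] [171 171 116 124 140 144 145 131 157  99]
250 9.9 [187 165 113 121 122 122 120 125 186 190] [178 159 111 118 121 121 116 122 181 185]
255 10.8 [188 165 139 147 155 153 130 146 189 186] [183 160 135 143 149 147 125 142 183 183]
260 11.5 [192 177 147 151 160 163 149 188 193 190] [188 173 143 146 155 157 143 184 189 183]
265 11.9 [193 190 168 136 156 149 164 199 199 197] [187 185 160 135 151 144 160 194 195 189]
270 12.2 [188 188 190 181 172 174 175 193 186 158] [183 185 185 176 167 172 170 186 181 153]
275 24.6 [192 193 188 176 150 125 116 117 115 117] [185 187 184 173 144 122 113 113  98  66]
[ 0.0638  0.1912 -0.4361]
```

Request:
{"name": "drive_tool", "arguments": {"slide": [[-0.1, -0.05, 0], [-0.2, -0.09, 0], [-0.32, -0.15, 0], [-0.43, -0.2, 0], [-0.53, -0.25, 0], [-0.6, -0.28, 0], [-0.616, -0.286, 0], [-0.616, -0.286, 0]], "rotation": [[0, 0, 0], [0, 0, 0], [0, 0, 0], [0, 0, 0], [0, 0, 0], [0, 0, 0], [0, 0, 0], [0, 0, 0]]}}

```text
clock: 45.55
eef_pos: [0.5389, -0.3953, 0.3165]
tool_rot: [0.707, 0.707, 0.0, -0.0]
ft_force: [-0.0, 0.4, -0.8]
grip_width: 0.0209
grasp_force: 58.7
```

Request:
{"name": "drive_tool", "arguments": {"slide": [[0, 0, 0], [0, 0, 0.04], [0, 0, 0.08], [0, 0, 0.12], [0, 0, 0.17], [0, 0, 0.22], [0, 0, 0.22], [0, 0, 0.22]], "rotation": [[0, 0, 0], [0, 0, 0], [0, 0, 0], [0, 0, 0], [0, 0, 0], [0, 0, 0], [0, 0, 0], [0, 0, 0]]}}

```text
clock: 46.55
eef_pos: [0.5387, -0.3957, 0.2621]
tool_rot: [0.707, 0.707, 0.0, 0.0]
ft_force: [0.2, 0.1, -0.3]
grip_width: 0.0207
grasp_force: 58.7
```

Run:
```python
from m import *
go((.5385,-.3957,.169),90)
print(bot.get_obs()['ft_force'])
```

```text
t 46.55 eef [ 0.5387 -0.3957  0.2621] slide [ 0.    -0.001  0.372] rot [ 0.001  0.    -0.001]
[ 0.1576  0.1147 -0.2523]
```

Tip is about 17 mm into the hole with no force. Lowering the rest of the way.

Request:
{"name": "drive_tool", "arguments": {"slide": [[0, 0, 0.06], [0, 0, 0.12], [0, 0, 0.18], [0, 0, 0.24], [0, 0, 0.3], [0, 0, 0.35], [0, 0, 0.37], [0, 0, 0.37]], "rotation": [[0, 0, 0], [0, 0, 0], [0, 0, 0], [0, 0, 0], [0, 0, 0], [0, 0, 0], [0, 0, 0], [0, 0, 0]]}}

```text
clock: 47.55
eef_pos: [0.5385, -0.3955, 0.1689]
tool_rot: [0.707, 0.707, -0.0, -0.0]
ft_force: [-0.2, 0.0, 0.3]
grip_width: 0.0207
grasp_force: 58.7
```

Request:
{"name": "drive_tool", "arguments": {"slide": [[0, 0, 0], [0, 0, 0], [0, 0, 0], [0, 0, 0], [0, 0, 0], [0, 0, 0], [0, 0, 0], [0, 0, 0]], "rotation": [[0, 0, 0], [0, 0, 0], [0, 0, 0], [0, 0, 0], [0, 0, 0], [0, 0, 0], [0, 0, 0], [0, 0, 0]], "gripper": 0.6}}

```text
clock: 48.55
eef_pos: [0.5387, -0.3956, 0.1693]
tool_rot: [0.707, 0.707, 0.0, 0.0]
ft_force: [1.1, 0.2, 0.1]
grip_width: 0.0511
grasp_force: 0.0
```

Request:
{"name": "drive_tool", "arguments": {"slide": [[0, 0, -0.05], [0, 0, -0.12], [0, 0, -0.2], [0, 0, -0.3], [0, 0, -0.4], [0, 0, -0.5], [0, 0, -0.6], [0, 0, -0.6]], "rotation": [[0, 0, 0], [0, 0, 0], [0, 0, 0], [0, 0, 0], [0, 0, 0], [0, 0, 0], [0, 0, 0], [0, 0, 0]]}}

```text
clock: 49.55
eef_pos: [0.5395, -0.3963, 0.3227]
tool_rot: [0.707, 0.707, 0.001, 0.003]
ft_force: [1.2, -0.5, 0.2]
grip_width: 0.0508
grasp_force: 0.0
```

Request:
{"name": "drive_tool", "arguments": {"slide": [[0.1, 0, 0], [0.25, 0, 0], [0.4, 0, 0], [0.55, 0, 0], [0.7, 0, 0], [0.7, 0, 0], [0.7, 0, 0], [0.7, 0, 0]], "rotation": [[0, 0, 0], [0, 0, 0], [0, 0, 0], [0, 0, 0], [0, 0, 0], [0, 0, 0], [0, 0, 0], [0, 0, 0]]}}

```text
clock: 50.55
eef_pos: [0.5386, -0.2216, 0.3188]
tool_rot: [0.708, 0.706, -0.0, -0.0]
ft_force: [-0.4, 0.1, -0.7]
grip_width: 0.0513
grasp_force: 0.0
```

Run:
```python
from m import *
s=cam('scene');t=cam('top')
for nm,c,b in(('scene',s,(370,250,450,320)),('top',t,(420,150,480,205))):
    for ce,st in blobs(c,(100,120,60),(125,255,255),b): print(nm,ce,st,depth(c,ce)[0])
print('handle top',depth(t,(459,172)))
for p in((290,125),(290,150),(265,140),(312,140)): print(depth(t,p)[0])
for c,f in((s,'scene0.png'),(t,'top0.png')):
    o=cv2.imread('pics/'+f)[:,:,::-1];d=np.abs(c['image'].astype(int)-o).sum(2)>60
    n,l,st,ce=cv2.connectedComponentsWithStats(d.astype(np.uint8))
    print(f,[(tuple(ce[i].round().astype(int).tolist()),int(st[i,4])) for i in range(1,n) if st[i,4]>25])
```

```text
scene [407.9091 290.9481] [393 277  31  26 462] [ 0.5309 -0.4     0.1295]
top [448.4982 179.8845] [439 168  23  22 277] [ 0.5306 -0.385   0.1452]
handle top [[ 0.5353 -0.3942  0.2232]]
[0.6814 0.0416 0.1375]
[0.6089 0.0388 0.1428]
[0.636  0.108  0.1438]
[ 0.6378 -0.0204  0.1425]
scene0.png [((103, 202), 43792), ((48, 9), 405), ((83, 12), 1166), ((125, 16), 339), ((160, 3), 119), ((378, 36), 3115), ((389, 6), 471), ((67, 34), 42), ((118, 44), 715), ((367, 64), 42), ((129, 72), 153), ((390, 84), 26), ((365, 99), 43), ((366, 134), 2599), ((26, 169), 47), ((143, 172), 74), ((245, 173), 111), ((156, 178), 48), ((253, 189), 111), ((143, 207), 174), ((269, 207), 123), ((282, 220), 118), ((212, 374), 3078)]
top0.png [((347, 256), 27191), ((385, 128), 59), ((370, 151), 48), ((340, 210), 285), ((412, 238), 146), ((263, 278), 100), ((376, 333), 113), ((514, 353), 940), ((543, 353), 223), ((566, 354), 88), ((579, 382), 4384), ((539, 366), 48), ((366, 390), 343), ((320, 389), 1126), ((283, 396), 51)]
```

```bash
python3 -c "
from workcell import bot
print(bot.job_done())"
```

```text
the job is handed in; nothing more can be done
None
```

The job is handed in at about 51 s: all four spent tealights went into the bin with the lid shut again, the tumbler got three full strokes and still stands, and the brush hangs back in its stand; no verdict came back.

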